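# Clamp the putter head in the bench vise

## Robot

A 7-joint arm with a two-finger parallel gripper is mounted at the origin on the work surface. World frame = base frame: x ahead of the robot, y to its left, z up, the work surface at z = 0. Lengths are in m, angles in rad, forces in N, time in s.
With the tool pointing down it reaches from about 0.4 to 0.875 m from the base axis. Payload 6.5 kg.
Tool frame: the origin (TCP) lies midway between the tips of the shut fingers; the grasp point (between the pads) lies 19 mm behind it; z points along the fingers, y is the line along which they close (so a half turn about z gives the same grasp; the last joint's range is limited). The gripper opens to 88 mm and grips with 3 to 60 N. Pads are 18 mm wide; open, the fingers measure 123 mm over their backs; the gripper's body (75 mm by 187 mm) begins 45 mm behind the grasp point.
Start: joints at [1.138, 0.536, -0.004, 1.538, 0.003, 1.067, -0.071], TCP at [0.233, -0.607, 0.206] pointing down, gripper open.
Joint ranges: [-2.7, 2.7], [-0.37, 2.16], [-1.27, 1.26], [0.24, 2.4], [-1.31, 4.45], [0.19, 1.91], [-2.76, 2.76]. Speed limits (rad/s): [2.39, 2.39, 3.14, 3.14, 3.14, 3.14, 3.14].

## Interface

Orientations are given as a rotation vector (axis times angle).
In Python, from cell import manip gives the robot as it stands.
- The arm moves only by the tool servo_tool, never from a script. Its argument "steps" is a list of rows, each a list of 3 entries, a list of its own where there are three numbers: the opening, from 0 (shut) to 1 (fully open), then the shift along the tool's x, y, z in cm, then the turn about the tool's z in rad. A call has 1 to 8 rows; each row shifts and turns the commanded pose from where the row before left it, along the tool's axes as they then stand; what a row does not reach is not made up. A row lasts 1/12 s, in which the tool goes at most 41.7 mm and 7.16 degrees, less where a joint would pass 70% of its speed; a pose out of reach is approached as far as the arm can. A call with a gripper value outside its range is refused whole. The fingers move at their own pace and stop on an object; the grip force is fixed at half the most. Time passes only in rows, so rows that do not move let the fingers close. It gives the time, the measured TCP pose, the force, the opening and the grip force at its end, in the units of the state.
- manip.get_state(): the state, without advancing time (a new reading comes with each control period).
- manip.get_image(name): name is "scene" or "top" or "wrist"; returns (picture, depth): 480x640x3 uint8, blue, green, red; 480x640 float32, m along the optical axis (not along the pixel's ray), 0 where there is no reading.
- manip.get_calibration(name): a dict with "mtx" (3x3 intrinsics, pixels), "distortion" ([k1, k2, p1, p2, k3] as OpenCV has them; the pictures are not rectified), "R" (3x3) and "t" (3): a world point X has camera coordinates R X + t; the wrist camera has in their place "mount" (4x4, takes a point from camera to tool coordinates, whose origin is the TCP and whose axes are the flange's). Camera axes: x right, y down, z forward; pixel columns grow to the right and rows downward; lengths in m; the calibration is good to about 2 mm. A picture is of the moment at which its call begins: read the wrist's pose just before it. get_calibration takes no time and is no camera call.
- manip.job_done(): hands the job in; it is judged then, once.
Trained networks look in the newest picture that a camera, given by its name, has taken for a name from the list of things; names that differ only in an ending like _2 or _b are one class to them, and where a whole thing is asked for, a point or a joint stands for the part that bears it (a point fixed in the world has none). Each returns a list of dicts, best first, with "confidence" (0 to 1); they miss things now and then, are a little off and sometimes report something else, mostly with a low value. They report only what shows in the picture. A call takes as long as a camera call. They do not tell look-alikes from the thing itself.
- manip.search_frame(camera, thing): "extent" ([left, top, width, height] in pixels, round what is visible of it).
- manip.trace(camera, thing): "mask" (480x640 bool, what is visible of it) and "extent" ([left, top, width, height] in pixels, round what is visible of it).
The state is a dict: "time_s": time; "qpos": joint angles; "dq": joint speeds; "effort": joint torques, N m; "tool_pos": TCP position; "orientation": TCP orientation; "force": force on the tool from outside, world axes, zero at the start; "ft_torque": the same for the moment, N m; "width": finger opening in m; "grasp_force": force on a finger pad.
Only numpy, scipy, OpenCV 4.12 (cv2) and the standard library are available. Lean on these libraries where they do the work, as an engineer would, in place of code of your own. Each camera call takes 0.05 s, during which the arm holds its last target. There are 200 camera calls.

## Task

The brass putter head lies loose between the open jaws of the blue bench vise, short of the yellow end stop. Slide it along the bed until its toe end is up against the stop, then turn the vise's crank clockwise (seen from the handle's side) until the sprung red liner of the jaw is pressed well in and grips the head firmly and squarely against the fixed jaw, still at the stop. Do not force the crank so hard that the brass is crushed, and leave the other things on the bench alone.

Things in the scene. Friction and masses are not known exactly. Their poses are not given: they have to be found in the camera images.
- vise: Blue bench vise, fixed, about 185 x 330 x 125 mm. Origin on the bench under the middle of the jaws; x runs along the jaws towards the yellow end stop (roughly away from the robot), y along the screw towards the crank, z up. Steel bed, top 75 mm up, x -115 to 70, y -65 to 43 mm. Screw post at y 95 to 117 mm, 60 mm wide, 125 mm high.
- fixed_face (a point): Middle of the fixed jaw's gripping face (vise x = 0, y = -45 mm, 97.5 mm above the bench). Axes as the vise's. Both jaws have red liners, are 90 mm long (vise x -45 to +45 mm), and their tops are 120 to 123 mm above the bench.
- stop_face (a point): Centre of the face of the yellow end stop (10 mm thick, 75 mm wide, 22 mm high) that the putter head has to touch: at vise x = +60 mm, y = -31 mm, 88.5 mm above the bench. Axes as the vise's.
- jaw: Sliding jaw. Origin: middle of its gripping face with the liner unpressed. Axes as the vise's; it moves along -y as the crank is turned clockwise. Jaw opening = 45 mm + the origin's vise y; it meets the 28 mm wide head at an opening of 28 mm. Its red liner is sprung: from there it gives up to 6 mm, about 10 N per mm (the origin goes on with the jaw's body), then is solid.
- crank (a joint): Crank angle in rad. At 0 the handle is at the top and the jaw opening is 68 mm; it grows clockwise seen from the handle's side (from the top, the handle goes first towards vise -x, then down); each turn of 6.28 rad closes the jaw by 20 mm. The screw is stiff (about 4 N at the handle) and stays where it is left.
- crank_axis (a point): Point on the crank's axis of turning, abreast of the middle of its handle: vise x = 0, y = +190 mm, 100 mm above the bench. The axis runs along vise y.
- crank_grip (a point): Middle of the crank's black round handle (a sleeve that spins freely on its pin, 18 mm thick, 84 mm long, pointing outwards along vise +y), 55 mm from the crank's axis. The crank arm's outer face is 50 mm nearer to the vise than this point, and the handle's free end 34 mm further out.
- head: Brass blade putter head, a bar 116 x 28 x 27 mm, about 0.35 kg, lying on the bed. Origin: centre of its underside; x along its length towards the toe (the end nearest the stop), z up. A steel hosel stub, 14 mm thick, 28 mm tall, stands on its top 36 mm from the middle towards the heel; a black sight line is on its top.
- head_toe (a point): Centre of the toe end face of the putter head, 58 mm from its middle and 13.5 mm above its underside; this face must touch the stop.
- tape_roll: White roll of tape lying flat, 110 mm across, 25 mm high, origin under its centre. Leave alone.
- spray_bottle: White bottle with yellow cap, 76 mm across, 190 mm tall, origin under its centre. Leave alone.
- ball_box: Red and black box of golf balls, 190 x 130 x 50 mm, origin under its centre. Leave alone.
Mind the look-alikes: they are no part of the job. There is more than one size of the head; the one meant has the size given above.

How it is judged:
On the way, in this order (a step that is already met when the one before it is completed fails the run):
1. the putter head's toe is up against the end stop (within 4 mm), before the jaw grips it (x of head_toe in the frame of stop_face above -0.004 m and contact force between jaw and head below 1 N), for 0.1 s.
2. the sliding jaw grips the head with more than 15 N (contact force between jaw and head above 15 N), for 0.2 s.
At the end, for the whole second after the job is handed in: The sliding jaw presses on the putter head with more than 15 N and the head lies flat on the bed (underside within 4 mm of the bed's height, tilt under 0.05 rad), against the fixed jaw (within 4 mm), square to the jaws (within 0.05 rad), its toe within 4 mm of the end stop; head and crank at rest (contact force between jaw and head above 15 N and x of head_toe in the frame of stop_face above -0.004 m and y of head in the frame of vise below -0.027 m and z of head in the frame of vise between 0.071 and 0.079 m and angle between the x axis of head and the x axis of vise, either way round below 0.05 rad and angle between head's own z axis and vertical below 0.05 rad and linear speed of head below 0.01 m/s and velocity of joint crank between -0.05 and 0.05 rad/s); the robot touches nothing.
It fails at once if the brass is crushed: the jaw presses on the head with more than 250 N (contact force between jaw and head above 250 N).
It fails at once if the tape roll, the spray bottle or the ball box is moved by more than 20 mm (distance of any of tape_roll, spray_bottle, ball_box from where it was at the start of the episode above 0.02 m).
It also fails if it takes over 67 s, if anything falls off the work surface, if the arm or the gripper's body presses on something with over 40 N, if the wrist force passes 120 N, or if a joint passes its speed limit or range.

## Working session

There is one attempt and no reset: what is moved stays moved. The work goes in short steps, Python scripts to look and compute and a tool call to move; the robot and the scene stay as the last step left them, time stands still between calls to the robot, and variables do not carry over. Pictures are saved under pics/ and viewed, at most 10 in all, crops included, and the job is handed in when it is done.

Besides the shell and the picture viewer there is one more tool, called after "Emit:" in YAML: its name, and indented under it one key for each argument. servo_tool: Moves the arm, as the interface text tells. Its arguments: {"type":"object","properties":{"steps":{"type":"array","items":{"type":"array"}}},"required":["steps"]}

```bash
mkdir -p pics; ls; python3 - <<'E'
from cell import manip
import cv2,numpy as np
s=manip.get_state();print({k:np.round(v,3) for k,v in s.items()})
a=[]
for n in("scene","top"):
    p,d=manip.get_image(n);cv2.imwrite(f"pics/{n}0.png",p);np.save(f"{n}_d.npy",d)
    c=manip.get_calibration(n);print(n,{k:np.round(v,3).tolist() for k,v in c.items()})
    for t in("vise","head","crank_grip","jaw","tape_roll","spray_bottle","ball_box"):
        print(t,[(np.round(r["extent"]).tolist(),round(r["confidence"],2)) for r in manip.search_frame(n,t)])
E
```

```text
pics
{'time_s': np.float64(0.0), 'qpos': array([ 1.138,  0.537, -0.004,  1.539,  0.003,  1.067, -0.071]), 'dq': array([ 0.002,  0.003,  0.001,  0.001, -0.001,  0.   ,  0.   ]), 'effort': array([-0.0000e+00, -5.7099e+01,  9.9100e-01, -2.5160e+01, -5.6000e-02,
        1.8000e-02,  0.0000e+00]), 'tool_pos': array([ 0.233, -0.606,  0.205]), 'orientation': array([-3.087e+00, -5.730e-01,  1.000e-03]), 'force': array([-0.37 , -0.6  ,  0.021]), 'ft_torque': array([0.053, 0.016, 0.014]), 'grasp_force': np.float64(0.0), 'width': np.float64(0.088)}
scene {'mtx': [[543.814, 0.0, 323.023], [0.0, 543.814, 243.412], [0.0, 0.0, 1.0]], 'distortion': [-0.122, 0.0, 0.0, 0.0, 0.0], 'R': [[0.7, 0.714, 0.003], [0.468, -0.455, -0.758], [-0.54, 0.532, -0.653]], 't': [-0.351, -0.166, 1.711]}
vise [([259.0, 222.0, 101.0, 135.0], 0.62)]
head [([262.0, 244.0, 21.0, 30.0], 0.62), ([221.0, 274.0, 11.0, 25.0], 0.6), ([278.0, 266.0, 39.0, 34.0], 0.59)]
crank_grip [([326.0, 229.0, 25.0, 26.0], 0.79)]
jaw [([299.0, 259.0, 39.0, 32.0], 0.85)]
tape_roll [([188.0, 370.0, 54.0, 49.0], 0.59), ([132.0, 281.0, 43.0, 72.0], 
[... 241 characters left out ...]
5, 0.0, 0.0, 0.0, 0.0], 'R': [[0.08, -0.997, 0.004], [-0.974, -0.079, -0.21], [0.21, 0.013, -0.978]], 't': [-0.035, 0.541, 1.406]}
vise [([279.0, 191.0, 144.0, 81.0], 0.6), ([311.0, 203.0, 57.0, 43.0], 0.17)]
head [([374.0, 210.0, 14.0, 47.0], 0.88), ([326.0, 297.0, 33.0, 17.0], 0.82), ([388.0, 302.0, 30.0, 27.0], 0.63), ([283.0, 192.0, 141.0, 82.0], 0.27)]
crank_grip [([281.0, 220.0, 40.0, 32.0], 0.94)]
jaw [([312.0, 201.0, 54.0, 44.0], 0.98), ([279.0, 190.0, 140.0, 83.0], 0.29)]
tape_roll [([281.0, 218.0, 37.0, 35.0], 0.59), ([468.0, 206.0, 40.0, 40.0], 0.58)]
spray_bottle [([475.0, 289.0, 42.0, 34.0], 0.96), ([312.0, 202.0, 57.0, 43.0], 0.72)]
ball_box [([109.0, 184.0, 52.0, 78.0], 0.61)]
```

```bash
python3 - <<'E'
import cv2
t=cv2.imread("pics/top0.png")[150:360,240:520];s=cv2.imread("pics/scene0.png")[160:430,120:500]
cv2.imwrite("pics/topc.png",cv2.resize(t,(784,588),interpolation=cv2.INTER_CUBIC));cv2.imwrite("pics/scenec.png",cv2.resize(s,(798,567),interpolation=cv2.INTER_CUBIC))
E
```

```text
(no output)
```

View pics/topc.png

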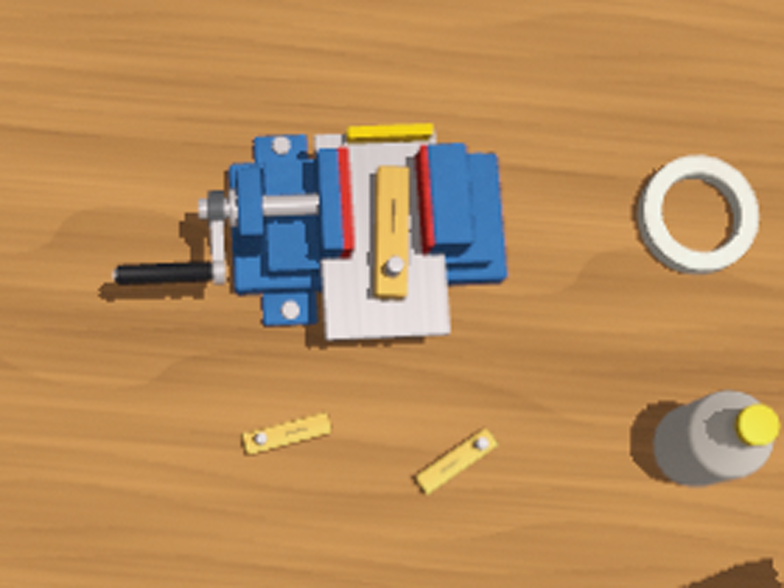

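View pics/scenec.png

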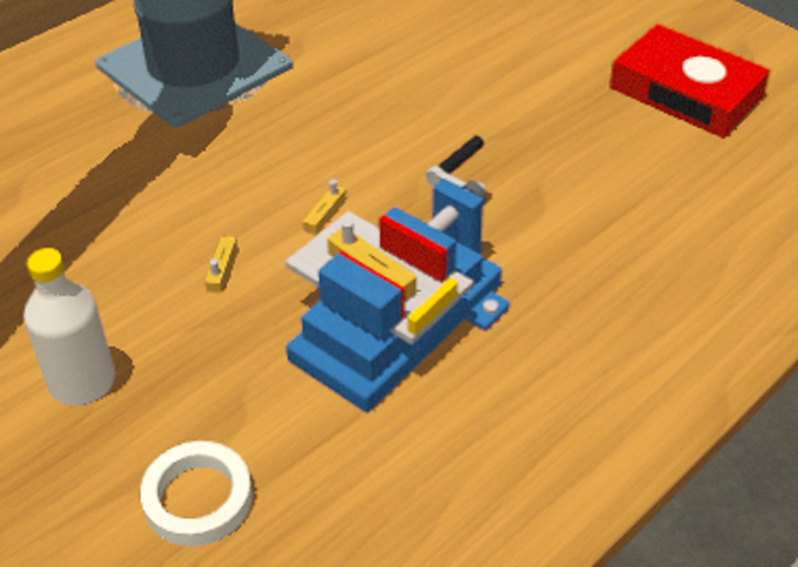

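Candidates for the head in the top picture are (380,233), the bigger bar between the jaws, and two smaller look-alikes on the bench at (342,305) and (403,314). I choose the first by size and place. The stop is at about (380,197), and the crank handle at about (297,247) points towards the robot (crank ≈ π/2).

```bash
cat > h.py <<'E'
from cell import manip
import cv2,numpy as np
from scipy.spatial.transform import Rotation as Ro
def cloud(n):
    s=manip.get_state();p,d=manip.get_image(n);c=manip.get_calibration(n)
    v,u=np.mgrid[0:480,0:640]
    q=cv2.undistortPoints(np.stack([u,v],-1).reshape(-1,1,2).astype(np.float32),np.array(c["mtx"]),np.array(c["distortion"])).reshape(480,640,2)
    X=np.dstack([q*d[...,None],d])
    if "mount" in c:
        M=np.array(c["mount"]);X=X@M[:3,:3].T+M[:3,3];X=X@Ro.from_rotvec(s["orientation"]).as_matrix().T+s["tool_pos"]
    else: X=(X-np.array(c["t"]))@np.array(c["R"])
    X[d<=0]=np.nan
    return p,X
def cols(p):
    h=cv2.cvtColor(p,cv2.COLOR_BGR2HSV).astype(int);H,S,V=h[...,0],h[...,1],h[...,2]
    return dict(blue=(abs(H-108)<15)&(S>120),red=((H<8)|(H>172))&(S>150),yellow=(abs(H-28)<5)&(S>200),black=(V<60))
def rect(P):
    (c,s,a)=cv2.minAreaRect(P[:,:2].astype(np.float32)*1000);return np.round(c,1),np.round(s,1),round(a,1)
E
python3 - <<'E'
from h import *
p,X=cloud("top");C=cols(p);z=X[...,2]
R=np.zeros((480,640),bool);R[185:280,275:430]=1
ft=R&C["blue"]&(z>.11)
n,l,st,ce=cv2.connectedComponentsWithStats(ft.astype(np.uint8))
for i in range(1,n):
    if st[i,4]>25: P=X[l==i];print("blue",st[i],np.round(np.median(P,0),4),*rect(P))
for k in("yellow","red"):
    n,l,st,ce=cv2.connectedComponentsWithStats((R&C[k]&(z>.07)).astype(np.uint8))
    for i in range(1,n):
        if st[i,4]>15: P=X[l==i];print(k,st[i],np.round(np.median(P,0),4),*rect(P))
for t in("head","crank_grip"):
    for m in manip.trace("top",t)[:1]:
        k=m["mask"]&(z>.06);P=X[k];print(t,m["confidence"],np.round(np.median(P,0),4),*rect(P),np.nanpercentile(P[:,2],[5,50,95]))
        if t=="head":
            for lo,hi in((.095,.108),(.112,.14)):
                Q=P[(P[:,2]>lo)&(P[:,2]<hi)];print(len(Q),Q.mean(0),*rect(Q))
E
```

```text
blue [393 201  17  38 507] [ 0.5933 -0.195   0.1218] [ 594.9 -195.1] [90.7 35.4] 7.3
blue [353 203   9  37 263] [ 0.581  -0.0892  0.1221] [581.7 -89.6] [89.7 16.8] 7.6
blue [324 210  11  25 223] [ 0.5723 -0.0215  0.1247] [573.2 -21.9] [58.9 21.9] 7.3
yellow [364 194  30   5 117] [ 0.6546 -0.1386  0.0966] [ 655.7 -139.8] [11.9 72.6] 6.9
red [361 203   5  39 118] [ 0.5807 -0.1043  0.1203] [ 583.1 -103.8] [88.6  7.6] 6.7
red [388 202   7  38 153] [ 0.5914 -0.173   0.1132] [ 592.4 -173.9] [89.   5.5] 7.2
head 0.8 [nan nan nan] [0. 0.] [0. 0.] 0.0 nan
0 [nan nan nan] [0. 0.] [0. 0.] 0.0
0 [nan nan nan] [0. 0.] [0. 0.] 0.0
crank_grip 0.98 [0.5125 0.0211 0.1072] [540.1  45.8] [82.9 96.4] 5.4 [0.09948262 0.10720433 0.11572496]
  return _methods._mean(a, axis=axis, dtype=dtype,
  ret = um.true_divide(
  return np.nanmean(a, axis, out=out, keepdims=keepdims)
<stdin>:17: RuntimeWarning: Mean of empty slice.
```

```bash
cat >> h.py <<'E'
YAW=np.deg2rad(7.14);O=np.array([.5864,-.1271,0]);VR=Ro.from_euler("z",YAW).as_matrix()
def tov(X): return (X-O)@VR
def tow(v): return O+VR@np.array(v)
def plan(v,tz):
    "vise-frame grasp target x,y with TCP height tz -> remaining shift in tool axes (cm), turn"
    s=manip.get_state();R=Ro.from_rotvec(s["orientation"]).as_matrix()
    g=tow([v[0],v[1],tz]);yx=np.arctan2(R[1,0],R[0,0]);dt=-(YAW+np.pi/2-yx)
    e=R[:,2]
    return "shift cm",np.round(R.T@(g-s["tool_pos"])*100,2),"turn",round(float((dt+np.pi)%(2*np.pi)-np.pi),3),"tcp vise",np.round(tov(s["tool_pos"])*1000,1),"z axis",np.round(e,3)
E
python3 - <<'E'
from h import *
p,X=cloud("top");C=cols(p);V=tov(X)*1000;x,y,z=V[...,0],V[...,1],V[...,2]
k=(z>94)&(z<108)&(abs(y+10)<28)&(x>-130)&(x<52)
print("head",k.sum(),V[k].mean(0),*rect(V[k]/1000))
k=(z>115)&(z<140)&(abs(y+10)<25)&(x>-120)&(x<30)&~C["red"]&~C["blue"];print("hosel",k.sum(),V[k].mean(0),*rect(V[k]/1000))
k=(z>20)&(y>150)&(y<240)&(abs(x)<80)&C["black"];print("handle",k.sum(),V[k].mean(0),*rect(V[k]/1000),np.percentile(z[k],[10,50,90]))
k=C["yellow"]&(x>40)&(x<90)&(z>80);print("stop",np.percentile(V[k],[3,50,97],axis=0))
print(plan([-45,0],.25));print(plan([-45/1e3,-.01],.25))
E
```

```text
head 495 [-24.21272753 -17.2142904  101.54405945] [-24.9 -17.3] [ 28.6 117.4] 84.7
hosel 31 [-61.92063893 -14.6099063  127.87351391] [-61.9 -15.2] [13.1 12.6] 89.9
handle 189 [-55.73385843 184.8388483  106.11669974] [-54.1 186.6] [18.1 70.6] 0.2 [101.80174371 106.28169309 110.80619147]
stop [[ 61.25010121 -55.41407101  90.73052265]
 [ 66.18787233 -22.03908969  96.4043762 ]
 [ 71.36767929  12.78251132 101.41561907]]
('shift cm', array([-4.31850e+03, -1.11129e+03, -4.24000e+00]), 'turn', -1.329, 'tcp vise', array([-410.2, -432. ,  206. ]), 'z axis', array([-0.,  0., -1.]))
('shift cm', array([ 45.57, -32.21,  -4.4 ]), 'turn', -1.329, 'tcp vise', array([-410.2, -432. ,  206. ]), 'z axis', array([-0.,  0., -1.]))
```

Emit:
servo_tool:
  steps:
    - [1,[0,0,-4],-0.12]
    - [1,[0,0,-4],-0.12]
    - [1,[3.26,-1.28,0],-0.12]
    - [1,[3.39,-0.88,0],-0.12]
    - [1,[3.47,-0.47,0],-0.12]
    - [1,[3.5,0,0],-0.12]
    - [1,[3.48,0.37,0],-0.12]
    - [1,[3.41,0.79,0],-0.12]

```text
time_s: 1.67
tool_pos: [0.351, -0.4311, 0.2862]
orientation: [2.469, 1.941, -0.0]
force: [0.3, -0.7, -0.2]
width: 0.0881
grasp_force: 0.0
```

```bash
python3 -c "
from h import *
print(plan([-.062,-.015],.22))"
```

```text
('shift cm', array([31.49, 10.43,  6.61]), 'turn', -0.363, 'tcp vise', array([-271.3, -272.3,  286.2]), 'z axis', array([ 0.   , -0.001, -1.   ]))
```

Emit:
servo_tool:
  steps:
    - [1,[3.7,1.25,0],-0.12]
    - [1,[3.5,1.65,0],-0.12]
    - [1,[3.3,2.05,0],-0.12]
    - [1,[3.0,2.45,0],0]
    - [1,[3.0,2.45,1],0]
    - [1,[3.0,2.45,2],0]
    - [1,[3.0,2.45,2],0]
    - [1,[0,0,0],0]

```text
time_s: 2.33
tool_pos: [0.4964, -0.1974, 0.2351]
orientation: [-2.073, -2.354, -0.005]
force: [-0.9, 0.7, 0.5]
width: 0.0882
grasp_force: 0.0
```

```bash
python3 - <<'E'
from h import *
print(plan([-.062,-.015],.22))
p,X=cloud("wrist");cv2.imwrite("pics/w1.png",p);V=tov(X)*1000;x,y,z=V[...,0],V[...,1],V[...,2];C=cols(p)
k=(z>94)&(z<108)&(abs(y+10)<28)&(x>-130)&(x<52)
print("head",k.sum(),V[k].mean(0),*rect(V[k]/1000))
k=(z>115)&(z<140)&(abs(y+15)<20)&(x>-90)&(x<-30)&~C["red"]&~C["blue"];print("hosel",k.sum(),V[k].mean(0),*rect(V[k]/1000))
k=C["red"]&(z>90);print("red y",np.percentile(y[k],[2,98]),np.percentile(x[k],[2,98]))
E
```

```text
('shift cm', array([4.35, 3.61, 1.53]), 'turn', 0.002, 'tcp vise', array([-98. , -58.6, 235.1]), 'z axis', array([-0.002,  0.006, -1.   ]))
head 3712 [-23.72618735 -17.00955868 101.18703672] [-25.6 -17.3] [ 28.1 115.3] 85.2
hosel 248 [-61.8467247  -13.94956299 128.41122011] [-61.6 -14.1] [12.9 13.1] 5.6
red y [-49.09512945  27.15662093] [-44.19507626  42.81027086]
```

View pics/w1.png

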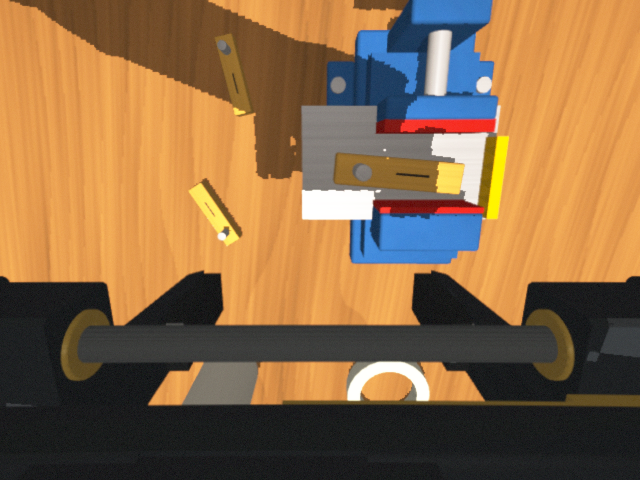

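The wrist view confirms the choice. The 115 x 28 mm bar has its hosel at (362,172) and its toe at (462,178), with the stop at (495,177), and both cameras agree. Now I go down over the hosel, with the fingers along vise x.

Emit:
servo_tool:
  steps:
    - [1,[2.2,1.8,1],0]
    - [1,[2.2,1.8,2],0]
    - [1,[0,0,2.5],0]
    - [1,[0,0,2],0]
    - [1,[0,0,0],0]
    - [1,[0,0,0],0]

```text
time_s: 2.88
tool_pos: [0.5243, -0.1597, 0.1627]
orientation: [-2.09, -2.344, 0.002]
force: [0.1, -0.0, 0.9]
width: 0.0879
grasp_force: 0.0
```

```bash
python3 -c "
from h import *
print(plan([-.0618,-.0142],.108))"
```

```text
('shift cm', array([1.05, 0.39, 5.47]), 'turn', -0.01, 'tcp vise', array([-65.7, -24.6, 162.7]), 'z axis', array([-0.002, -0.   , -1.   ]))
```

Emit:
servo_tool:
  steps:
    - [1,[1.0,0.4,0],0]
    - [1,[0,0,2],-0.01]
    - [1,[0,0,2],0]
    - [1,[0,0,1.4],0]
    - [1,[0,0,0],0]
    - [1,[0,0,0],0]

```text
time_s: 3.38
tool_pos: [0.5286, -0.148, 0.1099]
orientation: [2.077, 2.356, 0.001]
force: [0.1, -0.1, -0.3]
width: 0.0882
grasp_force: 0.0
```

```bash
python3 -c "
from h import *
print(plan([-.0618,-.0142],.108))"
```

```text
('shift cm', array([-0.06, -0.18,  0.19]), 'turn', 0.001, 'tcp vise', array([-60. , -13.6, 109.9]), 'z axis', array([ 0.001, -0.   , -1.   ]))
```

Emit:
servo_tool:
  steps:
    - [0,[0,0,0.1],0]
    - [0,[0,0,0],0]
    - [0,[0,0,0],0]
    - [0,[0,0,0],0]
    - [0,[0,0,0],0]
    - [0,[0,0,0],0]
    - [0,[0,0,0],0]
    - [0,[0,0,0],0]

```text
time_s: 4.05
tool_pos: [0.5279, -0.1481, 0.1078]
orientation: [-2.077, -2.357, -0.0]
force: [-0.7, 0.5, -0.5]
width: 0.0368
grasp_force: 0.0
```

Emit:
servo_tool:
  steps:
    - [0,[0,0,0],0]
    - [0,[0,0,0],0]
    - [0,[0,0,0],0]
    - [0,[0,0,0],0]
    - [0,[0,0,0],0]

```text
time_s: 4.47
tool_pos: [0.5279, -0.1481, 0.1078]
orientation: [-2.077, -2.357, 0.0]
force: [-0.8, 0.1, 0.3]
width: 0.0037
grasp_force: 0.0
```

```bash
python3 -c "
from h import *
print(plan([-.035,-.017],.108), manip.get_state()['width'])"
```

```text
('shift cm', array([-0.35,  2.57, -0.02]), 'turn', 0.001, 'tcp vise', array([-60.7, -13.5, 107.8]), 'z axis', array([-0., -0., -1.])) 0.0036917257331113753
```

The fingers shut past 14 mm without gripping the hosel, so I look.

```bash
python3 - <<'E'
from h import *
p,X=cloud("wrist");q,Y=cloud("top")
cv2.imwrite("pics/w2.png",np.hstack([cv2.resize(p,(400,300)),cv2.resize(q[170:290,270:430],(400,300),interpolation=cv2.INTER_CUBIC)]))
print(np.array(manip.get_calibration("wrist")["mount"]).round(3).tolist())
V=tov(Y)*1000;x,y,z=V[...,0],V[...,1],V[...,2]
k=(z>94)&(z<108)&(abs(y+10)<28)&(x>-130)&(x<52)
print("head",k.sum(),V[k].mean(0),*rect(V[k]/1000))
E
```

```text
[[-0.001, -0.966, -0.257, 0.066], [1.0, -0.001, 0.0, -0.001], [-0.0, -0.257, 0.966, -0.178], [0.0, 0.0, 0.0, 1.0]]
head 4 [-7.73130481e+01 -1.24842813e-02  9.79298756e+01] [-77.6  -0. ] [0.4 8.3] 83.1
```

View pics/w2.png

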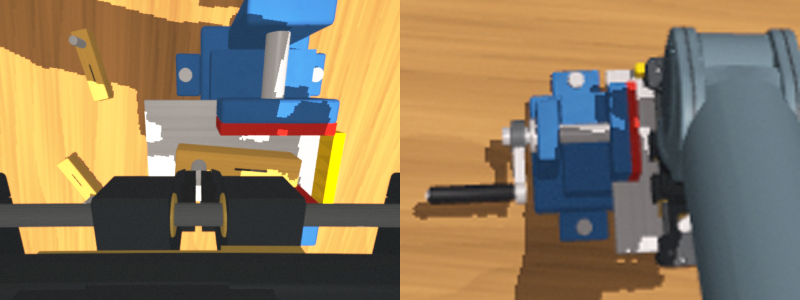

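```bash
python3 - <<'E'
from h import *
p,X=cloud("wrist");V=tov(X)*1000;x,y,z=V[...,0],V[...,1],V[...,2]
k=(z>94)&(z<106)&(abs(y+10)<28)&(x>-130)&(x<52);print("head",k.sum(),V[k].mean(0),*rect(V[k]/1000))
k=(z>106)&(z<136)&(y>-30)&(y<15)&(x>-90)&(x<-30);print(k.sum(),np.percentile(V[k],[2,50,98],axis=0).round(1))
k&=z>125;print(k.sum(),V[k].mean(0),*rect(V[k]/1000))
# pixels where hosel is
for v,u in((258,318),(262,318),(270,318),(280,318),(300,318),(240,290),(240,440),(238,475)): print(v,u,V[v,u].round(1))
print(manip.get_state()["width"])
E
```

```text
head 6910 [-22.63200916 -12.48287098 100.86844835] [-25.5 -16.5] [ 27.9 115.6] 84.6
331 [[-67.4 -12.  106.7]
 [-61.4  -8.2 117.4]
 [-55.2  -7.4 128.7]]
50 [-61.40308878  -8.01405811 127.10747127] [-61.1  -8.2] [1.8 8.5] 86.6
258 318 [-61.4  -7.5 108.8]
262 318 [-61.4  -7.7 114.9]
270 318 [-61.4  -7.6 126.8]
280 318 [-61.5  -3.7 149.1]
300 318 [-61.5 -12.2 151. ]
240 290 [-77.1   0.5 100.9]
240 440 [17.3 -7.  74. ]
238 475 [39.7 -5.8 73.7]
0.0005658090542516291
```

```bash
python3 - <<'E'
from h import *
p,X=cloud("wrist");V=tov(X)*1000
cv2.imwrite("pics/w3.png",cv2.resize(p[220:400,200:440],(800,600),interpolation=cv2.INTER_CUBIC))
for v in range(250,345,8): print(v,[tuple(V[v,u].round().astype(int)) if np.isfinite(V[v,u,0]) else None for u in (260,300,308,318,328,340,380)])
print(manip.get_state()["width"])
E
```

```text
250 [(np.int64(-99), np.int64(-14), np.int64(74)), (np.int64(-72), np.int64(-5), np.int64(102)), (np.int64(-67), np.int64(-5), np.int64(101)), (np.int64(-61), np.int64(-5), np.int64(102)), (np.int64(-56), np.int64(-5), np.int64(101)), (np.int64(-49), np.int64(-5), np.int64(101)), (np.int64(-26), np.int64(-5), np.int64(101))]
258 [(np.int64(-99), np.int64(-19), np.int64(74)), (np.int64(-72), np.int64(-10), np.int64(101)), (np.int64(-67), np.int64(-10), np.int64(102)), (np.int64(-61), np.int64(-8), np.int64(109)), (np.int64(-56), np.int64(-10), np.int64(102)), (np.int64(-49), np.int64(-10), np.int64(101)), (np.int64(-26), np.int64(-10), np.int64(101))]
266 [(np.int64(-99), np.int64(-25), np.int64(74)), (np.int64(-72), np.int64(-15), np.int64(101)), (np.int64(-67), np.int64(-10), np.int64(115)), (np.int64(-61), np.int64(-7), np.int64(122)), (np.int64(-56), np.int64(-10), np.int64(115)), (np.int64(-49), np.int64(-15), np.int64(100)), (np.int64(-26), np.int64(-15), np.int64(101))]
274 [(np.int64(-100), np.int64(-31), np.int64(74)), (np.int64(-69), np.int64(-3), np.int64(144)), (np.int64(-
[... 2161 characters left out ...]
t64(20), np.int64(227))]
330 [(np.int64(-73), np.int64(18), np.int64(227)), (np.int64(-66), np.int64(13), np.int64(218)), (np.int64(-64), np.int64(13), np.int64(218)), (np.int64(-62), np.int64(13), np.int64(219)), (np.int64(-60), np.int64(13), np.int64(218)), (np.int64(-57), np.int64(13), np.int64(219)), (np.int64(-50), np.int64(19), np.int64(229))]
338 [(np.int64(-73), np.int64(17), np.int64(227)), (np.int64(-66), np.int64(13), np.int64(221)), (np.int64(-64), np.int64(12), np.int64(221)), (np.int64(-62), np.int64(13), np.int64(222)), (np.int64(-60), np.int64(12), np.int64(220)), (np.int64(-57), np.int64(12), np.int64(220)), (np.int64(-50), np.int64(17), np.int64(228))]
0.0005978506810458079
```

View pics/w3.png

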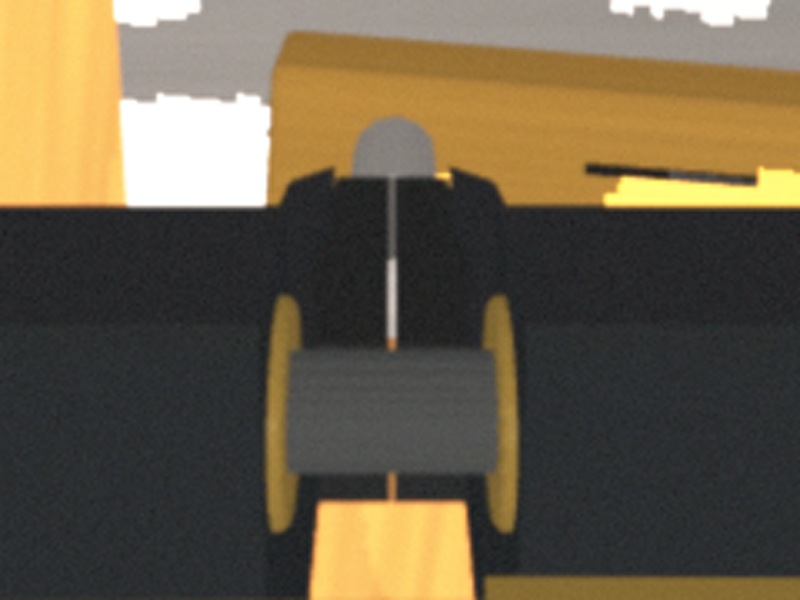

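The fingers shut fully with the hosel untouched in front of them. Their tips are at about z = 138–141 mm while the reported TCP is 108, so the real tips sit about 30 mm above the reported TCP. I open, go down by that much, and regrip.

Emit:
servo_tool:
  steps:
    - [0.5,[0,0,0],0]
    - [0.5,[0,0,0],0]
    - [0.5,[0,0,0],0]
    - [0.5,[0,0,0],0]
    - [0.5,[-0.1,-0.1,0],0]
    - [0.5,[0,0,0],0]
    - [0.5,[0,0,0],0]

```text
time_s: 5.25
tool_pos: [0.5269, -0.1493, 0.1078]
orientation: [2.077, 2.357, -0.0]
force: [0.3, -0.9, 0.0]
width: 0.0433
grasp_force: 0.0
```

Emit:
servo_tool:
  steps:
    - [0.5,[0,0,0.8],0]
    - [0.5,[0,0,0.8],0]
    - [0.5,[0,0,0.6],0]
    - [0.5,[0,0,0.3],0]
    - [0.5,[0,0,0],0]
    - [0.5,[0,0,0],0]

```text
time_s: 5.75
tool_pos: [0.5268, -0.1491, 0.0824]
orientation: [-2.077, -2.357, 0.0]
force: [0.1, 0.3, 0.6]
width: 0.0442
grasp_force: 0.0
```

Emit:
servo_tool:
  steps:
    - [0,[0,0,0],0]
    - [0,[0,0,0],0]
    - [0,[0,0,0],0]
    - [0,[0,0,0],0]
    - [0,[0,0,0],0]
    - [0,[0,0,0],0]
    - [0,[0,0,0],0]
    - [0,[0,0,0],0]

```text
time_s: 6.42
tool_pos: [0.5275, -0.1492, 0.083]
orientation: [2.077, 2.356, 0.001]
force: [1.4, 0.0, 0.7]
width: 0.0128
grasp_force: 30.0
```

Emit:
servo_tool:
  steps:
    - [0,[0,0.6,0],-0.04]
    - [0,[0,0.6,0],-0.04]
    - [0,[0,0.6,0],0]
    - [0,[0,0.5,0],0]
    - [0,[0,0,0],0]
    - [0,[0,0,0],0]

```text
time_s: 6.92
tool_pos: [0.547, -0.1466, 0.0829]
orientation: [-1.981, -2.434, 0.008]
force: [-7.5, -1.8, 9.8]
width: 0.0127
grasp_force: 30.0
```

```bash
python3 - <<'E'
from h import *
print(plan([-.034,-.017],.083))
p,X=cloud("wrist");cv2.imwrite("pics/w4.png",p);V=tov(X)*1000;x,y,z=V[...,0],V[...,1],V[...,2]
k=(z>94)&(z<106)&(abs(y+10)<28)&(x>-130)&(x<57);print("head",k.sum(),*rect(V[k]/1000),np.percentile(V[k],99.5,axis=0))
k=cols(p)["yellow"]&(x>40)&(x<90)&(z>77);print(np.percentile(V[k],[1,50],axis=0))
E
```

```text
('shift cm', array([-0.31,  0.73, -0.01]), 'turn', 0.08, 'tcp vise', array([-41.6, -14.5,  82.9]), 'z axis', array([-0.005, -0.002, -1.   ]))
head 5065 [-6.2 -9.4] [ 16.9 116.2] 88.2 [ 50.70712892   0.16059769 104.60864485]
[[ 60.1893877  -57.8597487   94.9935216 ]
 [ 65.46797496  -7.45160327  96.30007498]]
```

Emit:
servo_tool:
  steps:
    - [0,[0,0.4,0],0]
    - [0,[0,0.3,0],0]
    - [0,[0,0.2,0],0]
    - [0,[0,0,0],0]
    - [0,[0,0,0],0]

```text
time_s: 7.38
tool_pos: [0.5545, -0.1451, 0.0828]
orientation: [-1.98, -2.433, 0.011]
force: [-11.4, -2.1, 13.5]
width: 0.013
grasp_force: 30.0
```

```bash
python3 - <<'E'
from h import *
print(plan([-.034,-.017],.083))
p,X=cloud("wrist");V=tov(X)*1000;x,y,z=V[...,0],V[...,1],V[...,2]
k=(z>94)&(z<106)&(abs(y+10)<28)&(x>-130)&(x<58)&~cols(p)["yellow"];print("head",k.sum(),*rect(V[k]/1000),np.percentile(V[k],[.5,99.5],axis=0))
print(manip.get_state()["force"])
E
```

```text
('shift cm', array([-0.31, -0.03, -0.02]), 'turn', 0.08, 'tcp vise', array([-33.9, -13.9,  82.8]), 'z axis', array([-0.008, -0.002, -1.   ]))
head 5068 [ 0.8 -8.9] [ 17.1 114.7] 88.3 [[-55.81216585 -16.34256871  94.20852225]
 [ 57.55648822   0.70714332 104.61227621]]
[-10.13570692  -2.90409298  13.97325128]
```

Emit:
servo_tool:
  steps:
    - [0,[0,0.2,0],0]
    - [0,[0,0.2,0],0]
    - [0,[0,0,0],0]
    - [0,[0,0,0],0]
    - [0,[0,0,0],0]

```text
time_s: 7.85
tool_pos: [0.5555, -0.145, 0.0828]
orientation: [-1.979, -2.429, 0.018]
force: [-19.9, -3.9, 22.5]
width: 0.0128
grasp_force: 30.1
```

```bash
python3 - <<'E'
from h import *
print(plan([-.034,-.017],.083))
p,X=cloud("wrist");V=tov(X)*1000;x,y,z=V[...,0],V[...,1],V[...,2]
k=(z>94)&(z<106)&(abs(y+10)<28)&(x>-130)&(x<60)&~cols(p)["yellow"];print("head",k.sum(),*rect(V[k]/1000),np.percentile(V[k],[.5,99.5],axis=0))
print(manip.get_state()["force"])
E
```

```text
('shift cm', array([-0.3 , -0.13, -0.02]), 'turn', 0.079, 'tcp vise', array([-32.9, -13.9,  82.8]), 'z axis', array([-0.014, -0.003, -1.   ]))
head 5126 [ 2.2 -4.7] [115.6  29.9] 0.0 [[-54.65645039 -16.66870304  94.18347672]
 [ 59.44020011   0.75538113 104.68595442]]
[-21.13379558  -2.95818592  22.3733648 ]
```

Emit:
servo_tool:
  steps:
    - [0,[-0.4,0,0],-0.02]
    - [0,[-0.4,0,0],0]
    - [0,[-0.4,0,0],0]
    - [0,[-0.2,0,0],0]
    - [0,[0,-0.05,0],0]
    - [0,[0,0,0],0]

```text
time_s: 8.4
tool_pos: [0.5567, -0.1526, 0.083]
orientation: [-1.946, -2.447, 0.012]
force: [-25.4, 10.0, 31.5]
width: 0.013
grasp_force: 30.1
```

```bash
python3 - <<'E'
from h import *
print(plan([-.034,-.031],.083))
p,X=cloud("wrist");cv2.imwrite("pics/w5.png",p);V=tov(X)*1000;x,y,z=V[...,0],V[...,1],V[...,2]
k=(z>96)&(z<106)&(y<10)&(y>-44)&(x>-130)&(x<60)&~cols(p)["yellow"];print("head",k.sum(),*rect(V[k]/1000),np.percentile(V[k],[.5,99.5],axis=0))
print(manip.get_state()["force"])
E
```

```text
('shift cm', array([-0.92, -0.23, -0.  ]), 'turn', 0.103, 'tcp vise', array([-32.6, -21.6,  83. ]), 'z axis', array([-0.017,  0.003, -1.   ]))
head 6428 [  3.5 -20.2] [116.4  41.9] 4.8 [[-54.60109841 -22.2520119   96.19316631]
 [ 59.47704056  -3.84929381 104.78477678]]
[-26.22374575  10.05222306  31.40802424]
```

View pics/w5.png

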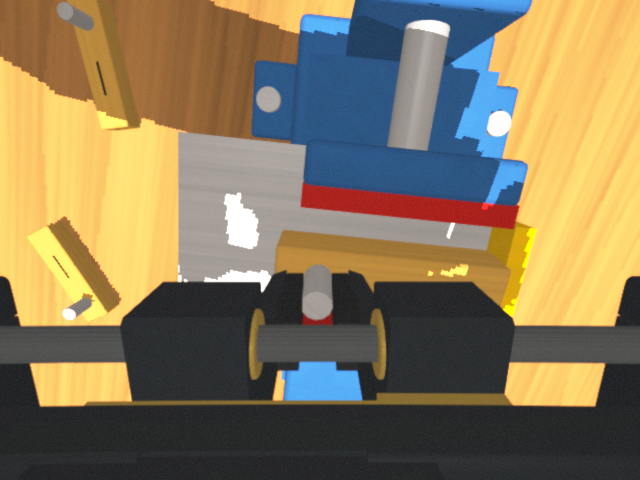

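The toe is up against the stop (about (510,285)) and the head is nearly square to the jaws. I release.

Emit:
servo_tool:
  steps:
    - [0,[0,-0.1,0],0]
    - [0,[0,0,0],0]
    - [0.4,[0,0,0],0]
    - [0.4,[0,0,0],0]
    - [0.4,[0,0,0],0]
    - [0.4,[0,0,0],0]
    - [0.4,[0,0,0],0]

```text
time_s: 9.03
tool_pos: [0.5643, -0.1568, 0.0827]
orientation: [1.957, 2.457, 0.0]
force: [0.5, -0.4, -0.2]
width: 0.0352
grasp_force: 0.0
```

Emit:
servo_tool:
  steps:
    - [0.4,[0,0,-2],0.05]
    - [0.4,[0,0,-3],0.05]
    - [0.4,[0,0,-3],0]
    - [0.4,[0,0,-3],0]
    - [0.4,[0,0,0],0]
    - [0.4,[0,0,0],0]

```text
time_s: 9.53
tool_pos: [0.5654, -0.1569, 0.1945]
orientation: [2.075, 2.354, 0.003]
force: [-1.0, -0.2, 0.0]
width: 0.0348
grasp_force: 0.0
```

```bash
python3 - <<'E'
from h import *
print(plan([-.055,.192],.14))
p,X=cloud("wrist");V=tov(X)*1000;x,y,z=V[...,0],V[...,1],V[...,2]
k=(z>94)&(z<107)&(y<10)&(y>-43)&(x>-130)&(x<60)&~cols(p)["yellow"];print("head",k.sum(),*rect(V[k]/1000),np.percentile(V[k],[.5,99.5],axis=0))
k=(z>20)&(y>150)&(y<240)&(abs(x)<80)&cols(p)["black"];print("handle",k.sum(),*rect(V[k]/1000),np.percentile(z[k],[10,50,90]) if k.sum() else 0)
E
```

```text
('shift cm', array([21.91, -3.04,  5.4 ]), 'turn', 0.001, 'tcp vise', array([-24.5, -27. , 194.5]), 'z axis', array([ 0.004, -0.001, -1.   ]))
head 4475 [  2.4 -15.5] [ 27.8 115.1] 89.9 [[-54.48794067 -29.225139    94.62679952]
 [ 59.22284585  -1.97304822 103.1907756 ]]
handle 0 [0. 0.] [0. 0.] 0.0 0
```

Emit:
servo_tool:
  steps:
    - [0.4,[3,-0.8,0],0]
    - [0.4,[3.5,-0.8,0],0]
    - [0.4,[3.5,-0.8,0],0]
    - [0.4,[3.5,-0.6,0],0]
    - [0.5,[2,0,0],0]
    - [0.5,[0,0,0],0]
    - [0.5,[0,0,0],0]

```text
time_s: 10.17
tool_pos: [0.5138, -0.0057, 0.1916]
orientation: [-2.073, -2.358, 0.002]
force: [-0.5, -0.4, -0.5]
width: 0.0442
grasp_force: 0.0
```

```bash
python3 - <<'E'
from h import *
print(plan([-.055,.195],.16))
p,X=cloud("wrist");V=tov(X)*1000;x,y,z=V[...,0],V[...,1],V[...,2]
k=(z>20)&(z<125)&(y>140)&(y<240)&(abs(x)<80);n,l,st,ce=cv2.connectedComponentsWithStats(k.astype(np.uint8))
k&=cols(p)["black"];print("handle",k.sum(),*rect(V[k]/1000),np.percentile(z[k],[10,50,98]) if k.sum() else 0)
E
```

```text
('shift cm', array([6.55, 0.23, 3.16]), 'turn', 0.004, 'tcp vise', array([-56.9, 129.5, 191.6]), 'z axis', array([-0.002,  0.   , -1.   ]))
handle 2355 [-26.1 183.1] [74.  82.7] 1.0 [102.77918217 105.74157129 107.89685137]
```

```bash
python3 - <<'E'
from h import *
p,X=cloud("wrist");V=tov(X)*1000;x,y,z=V[...,0],V[...,1],V[...,2]
k=(z>85)&(z<125)&(y>165)&(y<240)&(abs(x+55)<25);P=V[k];print(k.sum(),*rect(P/1000),P.max(0))
for yy in(170,190,210): Q=P[abs(P[:,1]-yy)<4];print(yy,np.percentile(Q,[2,50,98],axis=0).round(1).tolist() if len(Q) else 0)
E
```

```text
1952 [-54. 196.] [61.7 17.7] 89.8 [-45.15338442 226.82082551 109.3806785 ]
170 [[-62.9, 166.1, 98.9], [-54.4, 169.9, 105.6], [-45.7, 173.7, 107.8]]
190 [[-62.8, 186.1, 99.3], [-54.5, 189.9, 105.7], [-46.0, 193.5, 107.8]]
210 [[-62.8, 206.3, 99.1], [-54.2, 209.9, 105.7], [-45.5, 214.0, 108.0]]
```

Emit:
servo_tool:
  steps:
    - [0.5,[3.3,0.2,0],0]
    - [0.5,[3.4,0.1,2],0]
    - [0.5,[0,0,3],0]
    - [0.5,[0,0,3],0]
    - [0.5,[0,0,3],0]
    - [0.5,[0,0,1],0]
    - [0.5,[0,0,0],0]
    - [0.5,[0,0,0],0]

```text
time_s: 10.93
tool_pos: [0.5096, 0.0596, 0.073]
orientation: [-2.079, -2.355, 0.001]
force: [0.4, 0.4, 0.6]
width: 0.0442
grasp_force: 0.0
```

```bash
python3 -c "
from h import *
print(plan([-.054,.196],.054))"
```

```text
('shift cm', array([ 0.12, -0.1 ,  1.9 ]), 'turn', 0.0, 'tcp vise', array([-53. , 194.8,  73. ]), 'z axis', array([-0.001, -0.   , -1.   ]))
```

Emit:
servo_tool:
  steps:
    - [0.5,[0,-0.1,1],0]
    - [0.5,[0,0,0.9],0]
    - [0.5,[0,0,0],0]
    - [0,[0,0,0],0]
    - [0,[0,0,0],0]
    - [0,[0,0,0],0]
    - [0,[0,0,0],0]
    - [0,[0,0,0],0]

```text
time_s: 11.6
tool_pos: [0.5092, 0.0604, 0.0542]
orientation: [2.077, 2.356, 0.002]
force: [3.0, 0.5, -1.4]
width: 0.0173
grasp_force: 30.0
```

```bash
python3 -c "
from h import *
s=manip.get_state()
print(plan([-.054,.196],.054),s['width'],s['grasp_force'],s['force'])"
```

```text
('shift cm', array([ 0.04, -0.07,  0.02]), 'turn', 0.001, 'tcp vise', array([-53.3, 195.6,  54.2]), 'z axis', array([ 0.002,  0.   , -1.   ])) 0.017274015910964866 30.000047385692596 [ 2.97150099  0.46882643 -1.38291505]
```

Emit:
servo_tool:
  steps:
    - [0,[0,0.42,2.1],0]
    - [0,[0,1.19,1.78],0]
    - [0,[0,1.78,1.19],0]
    - [0,[0,2.1,0.42],0]
    - [0,[0,0,0],0]

```text
time_s: 12.02
tool_pos: [0.5686, 0.0678, 0.0004]
orientation: [2.075, 2.353, 0.008]
force: [3.5, -0.7, 4.6]
width: 0.0169
grasp_force: 30.0
```

```bash
python3 -c "
from h import *
s=manip.get_state()
print(plan([0,.196],-.001),s['width'],s['grasp_force'],s['force'])"
```

```text
('shift cm', array([ 0.04, -0.66,  0.14]), 'turn', 0.0, 'tcp vise', array([  6.5, 195.6,   0.4]), 'z axis', array([ 0.007,  0.001, -1.   ])) 0.016930920861661546 29.999437630176544 [ 3.49861476 -0.73828885  4.64502483]
```

Emit:
servo_tool:
  steps:
    - [0,[0,2.1,-0.42],0]
    - [0,[0,1.78,-1.19],0]
    - [0,[0,1.19,-1.78],0]
    - [0,[0,0.42,-2.1],0]
    - [0,[0,0,0],0]

```text
time_s: 12.43
tool_pos: [0.6184, 0.0741, 0.0561]
orientation: [2.077, 2.355, 0.001]
force: [0.8, -0.6, 2.8]
width: 0.0168
grasp_force: 30.0
```

```bash
python3 -c "
from h import *
s=manip.get_state()
print(plan([.055,.196],.054),s['width'],s['grasp_force'],s['force'])"
```

```text
('shift cm', array([ 0.04, -0.17,  0.21]), 'turn', 0.001, 'tcp vise', array([ 56.7, 195.6,  56.1]), 'z axis', array([ 0.001,  0.   , -1.   ])) 0.016802904420299646 30.000102818012238 [ 0.81303062 -0.63646355  2.84707974]
```

Emit:
servo_tool:
  steps:
    - [0,[0,-0.42,-2.1],0]
    - [0,[0,-1.19,-1.78],0]
    - [0,[0,-1.78,-1.19],0]
    - [0,[0,-2.1,-0.42],0]
    - [0,[0,-2.1,0.42],0]
    - [0,[0,-1.78,1.19],0]
    - [0,[0,-1.19,1.78],0]
    - [0,[0,-0.42,2.1],0]

```text
time_s: 13.1
tool_pos: [0.509, 0.0603, 0.0547]
orientation: [2.075, 2.355, 0.006]
force: [10.8, -0.2, 1.1]
width: 0.0172
grasp_force: 30.0
```

```bash
python3 -c "
from h import *
s=manip.get_state()
print(plan([-.0535,.196],.055),s['width'],s['grasp_force'],s['force'])
for n in ('scene','top'):
    p,X=cloud(n);V=tov(X)*1000;x,y,z=V[...,0],V[...,1],V[...,2];C=cols(p)
    k=C['red']&(abs(x)<40)&(z>90)&(z<128)&(y>-40)&(y<40);print(n,k.sum(),np.percentile(V[k],[5,50,95],axis=0).round(1).tolist() if k.sum() else 0)
"
```

```text
('shift cm', array([ 0.04,  0.  , -0.03]), 'turn', 0.002, 'tcp vise', array([-53.5, 195.6,  54.7]), 'z axis', array([ 0.005,  0.001, -1.   ])) 0.01716117773054684 29.999306201934814 [10.80799776 -0.18426758  1.1471173 ]
scene 234 [[-33.7, -3.7, 102.9], [1.3, -0.8, 117.0], [34.7, 5.7, 122.4]]
top 100 [[-36.0, -0.0, 116.6], [-2.6, 3.3, 121.2], [35.3, 7.0, 125.8]]
```

Emit:
servo_tool:
  steps:
    - [0,[0,0.42,2.1],0]
    - [0,[0,1.19,1.78],0]
    - [0,[0,1.78,1.19],0]
    - [0,[0,2.1,0.42],0]
    - [0,[0,2.1,-0.42],0]
    - [0,[0,1.78,-1.19],0]
    - [0,[0,1.19,-1.78],0]
    - [0,[0,0.42,-2.1],0]

```text
time_s: 13.87
tool_pos: [0.6183, 0.0741, 0.0526]
orientation: [-2.077, -2.356, -0.001]
force: [-0.5, -0.4, -6.0]
width: 0.0171
grasp_force: 30.0
```

```bash
python3 -c "
from h import *
s=manip.get_state()
print(plan([.0567,.196],.055),s['width'],s['grasp_force'],s['force'])
p,X=cloud('scene');V=tov(X)*1000;x,y,z=V[...,0],V[...,1],V[...,2]
k=(z>94)&(z<108)&(y<15)&(y>-43)&(x>-130)&(x<58)&~cols(p)['yellow']&~cols(p)['red']&~cols(p)['blue'];print('head',k.sum(),*rect(V[k]/1000))
cv2.imwrite('pics/s6.png',cv2.resize(p[210:310,240:375],(783,580),interpolation=cv2.INTER_CUBIC))
"
```

```text
('shift cm', array([ 0.03, -0.  , -0.24]), 'turn', 0.001, 'tcp vise', array([ 56.7, 195.7,  52.6]), 'z axis', array([ 0.   ,  0.001, -1.   ])) 0.017148234917246707 30.001832842826843 [-0.54682308 -0.41652744 -6.03678535]
head 333 [  3.6 -26.8] [108.8  54.3] 17.4
```

View pics/s6.png

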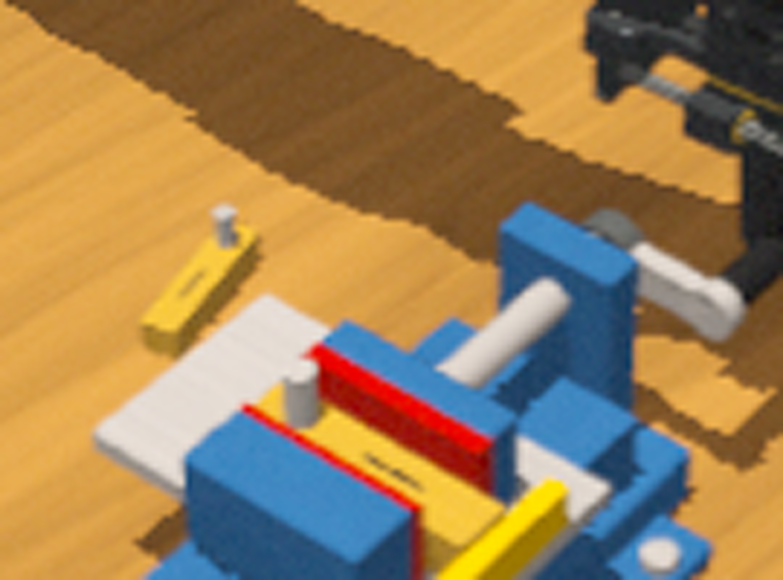

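The head lies square with its toe at the yellow stop (crop (480,530)), and the sliding jaw's red liner is close to it at about 33 mm opening. Now the last part turn.

Emit:
servo_tool:
  steps:
    - [0,[0,-0.42,-2.1],0]
    - [0,[0,-1.19,-1.78],0]
    - [0,[0,-1.78,-1.19],0]
    - [0,[0,-2.1,-0.42],0]
    - [0,[0,-2.1,0.42],0]
    - [0,[0,-1.78,1.19],0]
    - [0,[0,0,0],0]

```text
time_s: 14.5
tool_pos: [0.5226, 0.062, 0.0916]
orientation: [2.076, 2.357, 0.001]
force: [0.8, 1.0, -5.5]
width: 0.0171
grasp_force: 30.0
```

```bash
python3 -c "
from h import *
s=manip.get_state();v=tov(s['tool_pos'])*1000
t=np.arctan2(-(v[0]-1.7),v[2]-55);print(v,s['width'],s['grasp_force'],s['force'],'theta',np.degrees(t),'opening',68-20*(t/2/np.pi+2), np.hypot(v[0]-1.7,v[2]-55))
"
```

```text
[-39.81615716 195.57987691  91.57921343] 0.017142642342529737 30.0022691488266 [ 0.81635363  0.98060326 -5.47533634] theta 48.617245501276095 opening 25.299041916595776 55.33199942348475
```

Emit:
servo_tool:
  steps:
    - [0,[0,-0.57,0.73],0]
    - [0,[0,-0.4,0.85],0]
    - [0,[0,0,0],0]
    - [0,[0,0,0],0]

```text
time_s: 14.83
tool_pos: [0.513, 0.0609, 0.0758]
orientation: [-2.075, -2.355, 0.004]
force: [-3.1, 0.4, -1.7]
width: 0.0173
grasp_force: 30.0
```

```bash
python3 -c "
from h import *
s=manip.get_state();v=tov(s['tool_pos'])*1000
t=np.arctan2(-(v[0]-1.7),v[2]-55);print(v,s['width'],s['grasp_force'],s['force'],'theta',np.degrees(t),'opening',68-20*(t/2/np.pi+2))
p,X=cloud('scene');cv2.imwrite('pics/s7.png',cv2.resize(p[210:310,240:375],(783,580),interpolation=cv2.INTER_CUBIC))
V=tov(X)*1000;x,y,z=V[...,0],V[...,1],V[...,2];C=cols(p)
k=C['blue']&(abs(x)<40)&(z>118)&(z<128)&(y>-40)&(y<50);print(np.percentile(y[k],[2,50,98]))
"
```

```text
[-49.45259996 195.61573339  75.83628383] 0.017332419033350234 30.004234313964844 [-3.11707939  0.41485959 -1.74280003] theta 67.83717436757925 opening 24.231268090690037
[-10.34766361  -3.5305858    5.63413519]
```

View pics/s7.png

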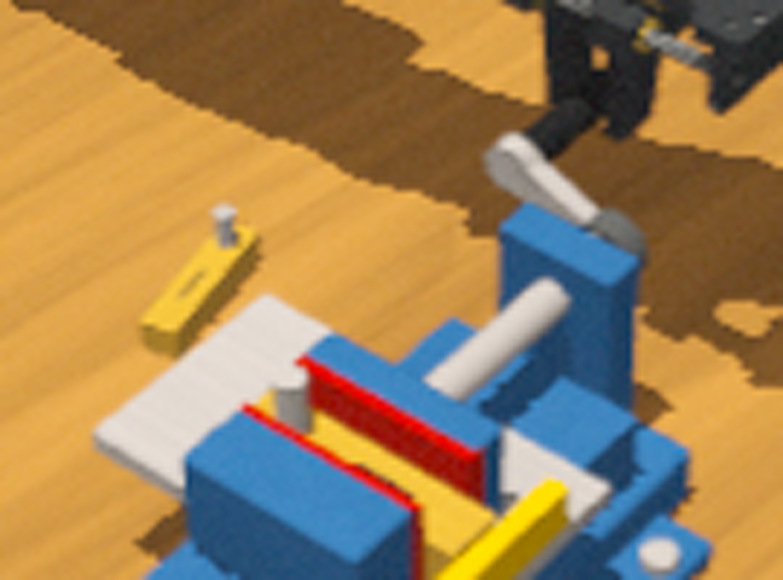

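The jaw has closed on the head, which is square and still at the stop. I let go of the handle and retreat.

Emit:
servo_tool:
  steps:
    - [0.6,[0,0,0],0]
    - [0.6,[0,0,0],0]
    - [0.6,[0,0,0],0]
    - [0.6,[0,0,0],0]
    - [0.6,[0,0,0],0]
    - [0.6,[0,0,0],0]
    - [0.6,[0,0,0],0]

```text
time_s: 15.47
tool_pos: [0.5148, 0.061, 0.0769]
orientation: [2.077, 2.357, 0.0]
force: [-0.2, -0.3, 0.6]
width: 0.0526
grasp_force: 0.0
```

Emit:
servo_tool:
  steps:
    - [0.6,[0,0,-2],0]
    - [0.6,[0,0,-3],0]
    - [0.6,[0,0,-3],0]
    - [0.6,[0,0,-3],0]
    - [0.6,[0,-3,-2],0]
    - [0.6,[0,-3,0],0]
    - [0.6,[0,-3,0],0]
    - [0.6,[0,0,0],0]

```text
time_s: 16.13
tool_pos: [0.42, 0.0485, 0.2063]
orientation: [-2.076, -2.357, 0.008]
force: [-0.2, 0.3, -0.5]
width: 0.053
grasp_force: 0.0
```

```bash
python3 - <<'E'
from h import *
s=manip.get_state();print(tov(s["tool_pos"]),s["force"])
p,X=cloud("top");V=tov(X)*1000;x,y,z=V[...,0],V[...,1],V[...,2];C=cols(p)
nb=~C["blue"]&~C["red"]
k=(z>94)&(z<108)&(y>-47)&(y<5)&(x>-80)&(x<58)&nb&~C["yellow"];print("head",k.sum(),*rect(V[k]/1000),np.percentile(V[k],[2,98],axis=0).round(1).tolist())
k=(z>115)&(z<140)&(y>-47)&(y<5)&(x>-60)&(x<-15)&nb;print("hosel",k.sum(),V[k].mean(0))
k=C["red"]&(abs(x)<43)&(z>105)&(z<128)
for a,b in((-60,-35),(-30,30)): print("red",np.percentile(y[k&(y>a)&(y<b)],[5,50,95]))
k=C["blue"]&(abs(x)<40)&(z>117)&(z<128)&(y>-25)&(y<50);print("jaw top y",np.percentile(y[k],[2,50,98]))
k=C["black"]&(z>85)&(z<170)&(y>170)&(y<230)&(abs(x+50)<30);print("handle",V[k].mean(0),k.sum())
cv2.imwrite("pics/t8.png",cv2.resize(p[185:275,275:410],(780,520),interpolation=cv2.INTER_CUBIC))
E
```

```text
[-0.14327659  0.19487162  0.20628618] [-0.23431516  0.30027486 -0.54736499]
head 427 [  1.3 -29.3] [ 36.6 113.9] 85.0 [[-54.2, -44.5, 96.2], [54.9, -19.1, 107.2]]
hosel 63 [-31.79211314 -22.24313324 124.48683837]
red [-49.31631627 -46.45175244 -44.92125326]
red [-15.17043417 -13.41549809 -11.62835455]
jaw top y [-7.96723122 -0.64353459  6.97049892]
handle [nan nan nan] 0<stdin>:10: RuntimeWarning: Mean of empty slice.
  ret = um.true_divide(
```

View pics/t8.png

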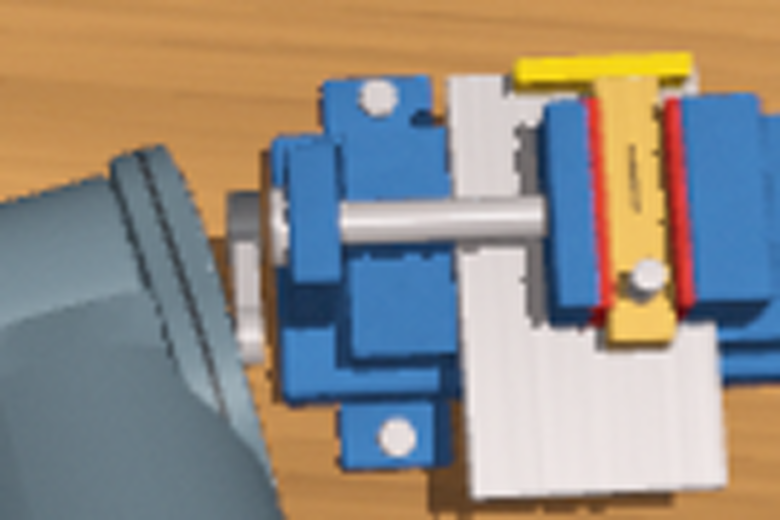

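The head is clamped flush between both red liners, with its toe at the yellow stop (crop (630,80)). The jaw's body moved about 38.4 mm, so the opening is about 24.5 mm and the liner is pressed in about 3.5 mm (about 35 N). I hand in.

```bash
python3 -c "
from cell import manip
print(manip.job_done())"
```

```text
the job is handed in; nothing more can be done
None
```

The job is handed in (no verdict came back): the putter head lies square against the fixed jaw with its toe at the stop, and from the crank angle and camera views the jaw presses it with an estimated 35 N.

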